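# Find the rocking corner of the tube platform and press its shim flat

### The arm

A 6-joint arm with a two-finger parallel gripper is mounted at the origin on the work surface. World frame = base frame: x ahead of the robot, y to its left, z up, the work surface at z = 0. Lengths are in mm, angles in rad, forces in N, time in s.
With the tool pointing down it reaches from about 150 to 775 mm from the base axis. Payload 6.1 kg.
Tool frame: the origin (TCP) lies at the very end of the fingers, on their centre line; the grasp point (between the pads) lies 19 mm behind it; z points along the fingers, y is the line along which they close (so a half turn about z gives the same grasp; the last joint's range is limited). The gripper opens to 85 mm and grips with 20 to 120 N. Pads are 22 mm wide; open, the fingers measure 114 mm over their backs; the gripper's body (76 mm by 85 mm) begins 54 mm behind the grasp point. The pads swing forward as they close: fully open they stand 13 mm farther back than shut.
Start: joints at [-1.283, 0.126, -0.04, 1.405, 0, 1.571], TCP at [149.011, -503.392, 231.295] pointing down, gripper open.
Joint ranges: [-2.72, 2.72], [-0.95, 1.95], [-1.27, 1.35], [-1.78, 2.02], [-1.46, 1.47], [-3.14, 3.14]. Speed limits (rad/s): [2.39, 2.39, 3.01, 3.14, 3.14, 3.14].

### API

Orientations are given as a 3x3 rotation matrix whose columns are the frame's x, y, z axes.
In Python, from rig import robot gives the robot as it stands.
- The arm moves only by the tool step_arm, never from a script. Its argument "commands" is a list of rows, each a list of 7 numbers: the shift along the tool's x, y, z in m, then the turn, a rotation vector about the tool's x, y, z in degrees, then the finger opening in m, from 0 to 0.0854. In form: [[tx, ty, tz, ax, ay, az, fingers], ...]. A call has exactly 10 rows; each row is the pose to reach, as a shift and turn from the pose commanded when the call began, along the tool's axes at that moment; what a row does not reach only later rows make up. A row lasts 1/12 s, in which the tool goes at most 41.7 mm and 7.16 degrees, less where a joint would pass 70% of its speed; a pose out of reach is approached as far as the arm can. A call with a gripper value outside its range is refused whole. The fingers move at their own pace and stop on an object; "newtons" is the grip in N (left out, the last holds). Time passes only in rows, so rows that repeat a pose let the fingers close, or fill a call up. It gives the time, the measured TCP pose, the force, the opening and the grip force at its end, in the units of the state.
- robot.observe(): the state, without advancing time (a new reading comes with each control period).
- robot.capture(name): name is "side" or "top" or "wrist"; returns a dict with "pixels" (384x512x3 uint8, blue, green, red), "camera_matrix" (3x3 intrinsics, pixels), "k1" (the pictures are not rectified: a ray, as slopes to the right and down, at radius r is drawn at 1 + k1 r^2 times it, then the intrinsics apply), "xyz" and "rotation" of the camera in the world. Camera axes: x right, y up, looking along -z (the intrinsics and any distortion apply to the point x, -y, -z); pixel columns grow to the right and rows downward; lengths in mm; the calibration is good to about 2 mm. A picture is of the moment at which its call begins. There is no depth.
- robot.hand_in(): hands the job in; it is judged then, once.
The state is a dict: "t": time; "qpos": joint angles; "qvel": joint speeds; "joint_efforts": joint torques, N m; "tool_pos": TCP position; "eef_rot": TCP orientation; "force": force on the tool from outside, world axes, zero at the start; "ft_torque": the same for the moment, N m; "gripper_width": finger opening in mm; "finger_force": force on a finger pad.
Only numpy, scipy, OpenCV 4.12 (cv2) and the standard library are available. Lean on these libraries where they do the work, as an engineer would, in place of code of your own. Each camera call takes 0.05 s, during which the arm holds its last target. There are 200 camera calls.

### The job

The white platform under the little tube rack rocks at one corner. Press down on its corners with the fingertips until you find the one that gives, then press the steel shim leaf beside that corner down flat and take the hand away. Do not press the other three shim leaves, do not lift or shift the platform, and leave the rack, the vial and everything else standing where it is.

Things in the scene. Friction and masses are not known exactly. Their poses are not given: they have to be found in the camera images.
- plate: White platform plate, 220 (x) by 240 (y) by 8 mm, 0.95 kg, lying loose on four low steel feet, top 43 mm above the table. Origin: centre of its underside, z up. Near each corner, centred at x +-70, y +-65 mm, is a slot 45 (x) by 29 mm (y) with a steel shim leaf standing up in it. Three feet are rigid; one, at any corner, looks the same but is sprung.
- foot_give (a joint): How far the one sprung foot is pushed down, in m: 0 = up, 0.005 = fully down. Pressing the plate's corner above it with 3 to 7 N makes the corner sink 5 mm; let go, it comes back up. Once its shim leaf is flat the foot is blocked and sinks no more than 1 to 2 mm. Does not tell which corner it is.
- shim_rocking (a joint): Bend in rad of the leaf at the rocking corner: 0 = up at 26 degrees, 0.45 = flat, level with the plate; starts at 0 to 0.1, stays where pushed, does not tell which corner. All leaves: 34 mm long, 20 wide, hinged 17 mm to the plate's -x of the slot's centre, rising to +x, tip 10 to 14 mm above the plate. Pressed down 5 to 12 mm to +x of the slot's centre they yield at 4 to 8 N.
- corner_1 (a point): Point on the plate's top at its -x +y corner, on the bare strip outside the slot (x = -70, y = +103 mm of the plate's frame; 17 mm inside the plate's y edge, 23 mm clear of the slot): the place to press this corner. Its shim leaf's slot has its centre at x = -70, y = +65 mm. Axes as the plate's.
- corner_2 (a point): Point on the plate's top at its -x -y corner, on the bare strip outside the slot (x = -70, y = -103 mm of the plate's frame; 17 mm inside the plate's y edge, 23 mm clear of the slot): the place to press this corner. Its shim leaf's slot has its centre at x = -70, y = -65 mm. Axes as the plate's.
- corner_3 (a point): Point on the plate's top at its +x +y corner, on the bare strip outside the slot (x = +70, y = +103 mm of the plate's frame; 17 mm inside the plate's y edge, 23 mm clear of the slot): the place to press this corner. Its shim leaf's slot has its centre at x = +70, y = +65 mm. Axes as the plate's.
- corner_4 (a point): Point on the plate's top at its +x -y corner, on the bare strip outside the slot (x = +70, y = -103 mm of the plate's frame; 17 mm inside the plate's y edge, 23 mm clear of the slot): the place to press this corner. Its shim leaf's slot has its centre at x = +70, y = -65 mm. Axes as the plate's.
- shim_firm_a (a joint): Bend of the shim leaf at one of the three firm corners in rad: 0 = standing up at 26 degrees, 0.45 = quite flat. It starts somewhere from 0 to 0.1 and stays where it is pushed. The joint does not tell which corner this is.
- shim_firm_b (a joint): Bend of the shim leaf at one of the three firm corners in rad: 0 = standing up at 26 degrees, 0.45 = quite flat. It starts somewhere from 0 to 0.1 and stays where it is pushed. The joint does not tell which corner this is.
- shim_firm_c (a joint): Bend of the shim leaf at one of the three firm corners in rad: 0 = standing up at 26 degrees, 0.45 = quite flat. It starts somewhere from 0 to 0.1 and stays where it is pushed. The joint does not tell which corner this is.
- tube_rack: Small white rack with eight short red-capped tubes, 44 by 84 by 50 mm high, standing loose in the middle of the plate. Origin: centre of its underside, z up. To be left standing.
- vial: Amber vial, 20 mm across, 36 mm high, standing loose on the plate at about x = 0, y = +100 mm of its frame. Origin: centre of its underside, z up. To be left standing.
- bottle: A white bottle, 56 mm across, 120 mm high, upright left of the platform, loose on the table. Origin: its underside. To be left alone.
- marker: A marker pen, 125 mm long, lying beyond the platform, loose on the table. Origin: its underside. To be left alone.
- lone_tube: A single tube in its small stand, stand 40 mm square, 80 mm high in all, near and right of the platform, loose on the table. Origin: its underside. To be left alone.
- beaker: A small steel beaker, 64 mm across, 70 mm high, upright left of the platform, loose on the table. Origin: its underside. To be left alone.

How it is judged (in metres and radians):
On the way, in this order (a step that is already met when the one before it is completed fails the run):
1. the corner that rocks has been pressed down: its foot has given by more than 2.5 mm (value of joint foot_give above 0.0025 m), for 0.1 s.
2. the shim leaf of that corner is pressed flat (value of joint shim_rocking above 0.36 rad), for 0.2 s.
At the end, for the whole second after the job is handed in: The rocking corner's leaf is within 0.09 rad (3 mm at its tip) of flat, the other three are bent less than 0.2 rad; the plate is at rest, level, within 12 mm of its start; rack and vial stand within 25 mm and the other things within 30 mm of their starts (value of joint shim_rocking above 0.36 rad and value of joint each of shim_firm_a, shim_firm_b, shim_firm_c below 0.2 rad and value of joint foot_give below 0.002 m and distance of plate from where it was at the start of the episode below 0.012 m and angle between plate's own z axis and vertical below 0.03 rad and linear speed of plate below 0.02 m/s and angle between each of tube_rack, vial's own z axis and vertical below 0.15 rad and distance of each of tube_rack, vial from where it was at the start of the episode below 0.025 m and distance of each of bottle, marker, lone_tube, beaker from where it was at the start of the episode below 0.03 m); the robot touches nothing.
It fails at once if a shim leaf of a firm corner is pressed down (value of joint any of shim_firm_a, shim_firm_b, shim_firm_c above 0.2 rad).
It fails at once if the platform is lifted or shoved (height (world z) of plate above 0.047 m or distance of plate from where it was at the start of the episode above 0.03 m).
It fails at once if the rack or the vial is lifted, tipped or pushed off (height (world z) of any of tube_rack, vial above 0.058 m or angle between any of tube_rack, vial's own z axis and vertical above 0.5 rad).
It fails at once if a bystander on the table is picked up or knocked away (distance of any of bottle, marker, lone_tube, beaker from where it was at the start of the episode above 0.05 m).
It also fails if it takes over 61 s, if anything falls off the work surface, if the arm or the gripper's body presses on something with over 40 N, if the wrist force passes 120 N, or if a joint passes its speed limit or range.

## Working session

There is one attempt and no reset: what is moved stays moved. The work goes in short steps, Python scripts to look and compute and a tool call to move; the robot and the scene stay as the last step left them, time stands still between calls to the robot, and variables do not carry over. Pictures are saved under pics/ and viewed, at most 10 in all, crops included, and the job is handed in when it is done.

Besides the shell and the picture viewer there is one more tool, called after ">>>" as name(argument=value, ...), one argument or row to a line, values as JSON. step_arm: Moves the arm, as the interface text tells. Its arguments: {"type":"object","properties":{"commands":{"type":"array"},"newtons":{"type":"number"}},"required":["commands"]}

```bash
mkdir -p pics
cat > h.py <<'E'
import numpy as np, cv2
from rig import robot
def cap(n,f):
    c=robot.capture(n); cv2.imwrite('pics/'+f,c['pixels']); np.save('pics/'+f+'.npy',c,allow_pickle=True); return c
def ray(c,u,v):
    K=c['camera_matrix']; a=np.array([(u-K[0,2])/K[0,0],(v-K[1,2])/K[1,1]]); s=a.copy()
    for _ in range(20): s=a/(1+c['k1']*(s@s))
    return np.array(c['rotation'])@np.array([s[0],-s[1],-1.])
def onz(c,u,v,z):
    d=ray(c,u,v); o=np.array(c['xyz']); return o+d*(z-o[2])/d[2]
def proj(c,p):
    q=np.array(c['rotation']).T@(np.array(p)-c['xyz']); s=np.array([q[0],-q[1]])/-q[2]
    s=s*(1+c['k1']*(s@s)); K=c['camera_matrix']; return s[0]*K[0,0]+K[0,2],s[1]*K[1,1]+K[1,2]
E
python3 - <<'E'
from h import *
for n in('top','side'):
    c=cap(n,n+'0.png'); print(c['xyz'],c['camera_matrix'][0,0])
s=robot.observe(); print(s['tool_pos'],s['eef_rot'],s['force'],s['t'])
E
```

```text
[ 436.91131497   41.39118905 1145.70798517] 445.0482888403672
[ 505.3688359  -780.12105284  814.49512832] 377.66504068199373
[ 148.90553771 -503.07466692  230.61739617] [[ 9.58873722e-01  2.83832760e-01 -3.85941404e-04]
 [ 2.83833022e-01 -9.58872822e-01  1.31396836e-03]
 [ 2.87854244e-06 -1.36947265e-03 -9.99999062e-01]] [-0.44382432 -0.97707696  0.7486156 ] 0.1
```

View pics/top0.png

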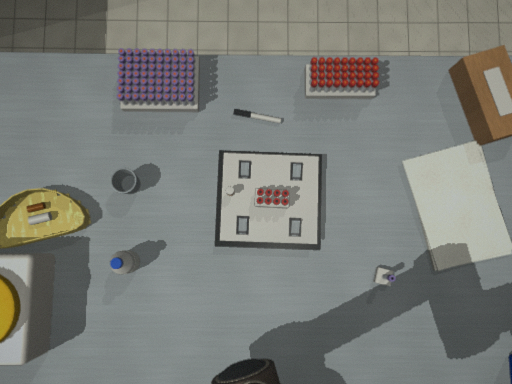

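View pics/side0.png

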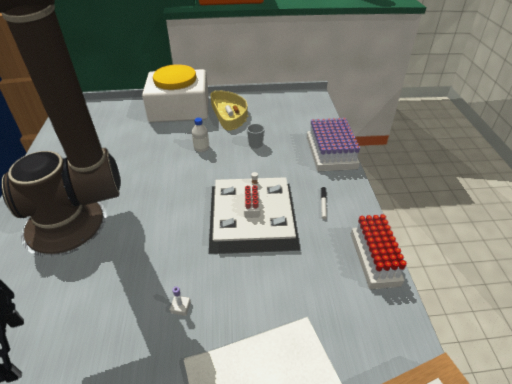

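The top view shows the plate with its slots at about (245,169), (297,171), (243,225) and (295,227), and the vial at (231,190). I'll fit the plate pose from the slots.

Run:
```python
from h import *
c=np.load('pics/top0.png.npy',allow_pickle=True).item()
im=c['pixels'][140:260,205:335]; cv2.imwrite('pics/crop0.png',cv2.resize(im,None,fx=6,fy=5*1.0,interpolation=cv2.INTER_CUBIC)[:600])
g=cv2.cvtColor(c['pixels'],cv2.COLOR_BGR2GRAY)
# slots order: corner 3 (+x+y),4(+x-y),1(-x+y),2(-x-y)
P=[]
for u,v in[(245,169),(297,171),(243,225),(295,227)]:
    w=g[v-13:v+14,u-11:u+12].astype(float); m=np.clip(170-w,0,60); 
    yy,xx=np.mgrid[v-13:v+14,u-11:u+12]; a,b=(m*xx).sum()/m.sum(),(m*yy).sum()/m.sum()
    P.append(onz(c,a,b,43)[:2]); print(a,b,P[-1])
P=np.array(P); Q=np.array([[70,65],[70,-65],[-70,65],[-70,-65]])
A=(P-P.mean(0)); th=np.arctan2((Q[:,0]*A[:,1]-Q[:,1]*A[:,0]).sum(),(Q*A).sum()); 
R=np.array([[np.cos(th),-np.sin(th)],[np.sin(th),np.cos(th)]]); print(P.mean(0),th,np.degrees(th),'res',A-Q@R.T)
for n,q in zip('1234',[(-70,103),(-70,-103),(70,103),(70,-103)]): print(n,P.mean(0)+R@q)
w=[onz(c,u,v,43)[:2] for u,v in[(223,153),(321,154),(319,243),(219,242)]];print(w,np.mean(w,0))
```

```text
244.27119234116623 169.06988685813752 [628.67331827  48.81935653]
295.8738538235556 170.8902341315766 [624.66577006 -80.8668156 ]
242.25498236693184 224.7607643730009 [489.05075709  53.09824685]
294.6463257412978 226.5814353244521 [485.01110957 -76.54318339]
[556.85023875 -13.8730989 ] -0.030898628138847993 -1.7703609851001558 res [[-0.15159902 -0.11395864]
 [-0.1429647   0.13781702]
 [ 0.15901435 -0.16018797]
 [ 0.13554937  0.13632959]]
1 [490.06570378  91.24029648]
2 [ 483.70159916 -114.66137464]
3 [629.99887833  86.91517684]
4 [ 623.63477371 -118.98649429]
[array([669.45137606, 102.62266966]), array([ 668.17219117, -144.74075914]), array([ 444.8949115 , -136.20804609]), array([446.57265797, 110.0160479 ])] [557.27278418 -17.07752192]
```

View pics/crop0.png

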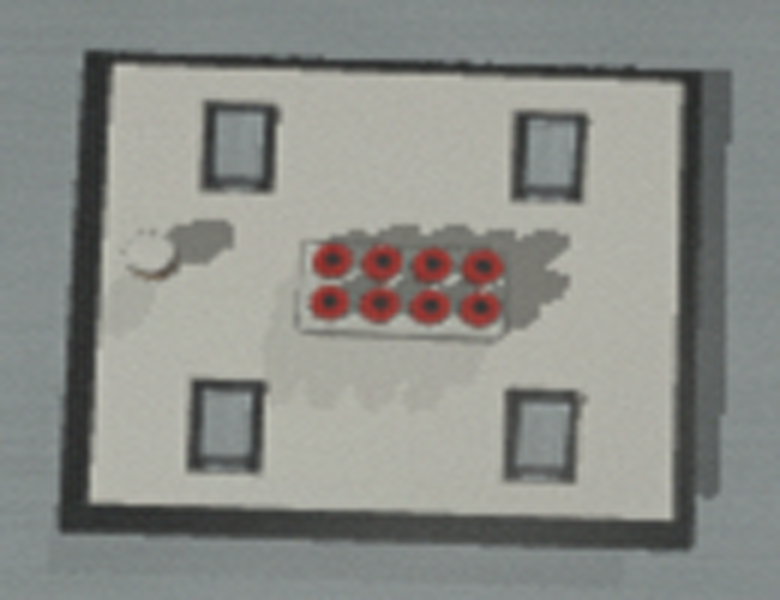

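>>> step_arm(
  commands=[
    [0.431,-0.277,0.05,0,0,18.3,0],
    [0.431,-0.277,0.05,0,0,18.3,0],
    [0.431,-0.277,0.05,0,0,18.3,0],
    [0.431,-0.277,0.05,0,0,18.3,0],
    [0.431,-0.277,0.05,0,0,18.3,0],
    [0.431,-0.277,0.05,0,0,18.3,0],
    [0.431,-0.277,0.05,0,0,18.3,0],
    [0.431,-0.277,0.05,0,0,18.3,0],
    [0.431,-0.277,0.05,0,0,18.3,0],
    [0.431,-0.277,0.05,0,0,18.3,0],
  ],
)

```text
t: 0.93
tool_pos: [416.9, -191.8, 191.1]
eef_rot: [[1.0, -0.032, -0.0], [-0.032, -1.0, -0.0], [-0.0, 0.0, -1.0]]
force: [0.2, -0.5, 0.0]
gripper_width: 0.0
finger_force: 0.0
```

>>> step_arm(
  commands=[
    [0.03,-0.037,0.02,0,0,0,0],
    [0.055,-0.07,0.05,0,0,0,0],
    [0.064,-0.079,0.08,0,0,0,0],
    [0.064,-0.079,0.11,0,0,0,0],
    [0.064,-0.079,0.13,0,0,0,0],
    [0.064,-0.079,0.13,0,0,0,0],
    [0.064,-0.079,0.13,0,0,0,0],
    [0.064,-0.079,0.13,0,0,0,0],
    [0.064,-0.079,0.13,0,0,0,0],
    [0.064,-0.079,0.13,0,0,0,0],
  ],
)

```text
t: 1.77
tool_pos: [483.8, -117.5, 63.3]
eef_rot: [[0.999, -0.032, 0.003], [-0.032, -0.999, -0.001], [0.003, 0.001, -1.0]]
force: [-0.6, -0.0, 0.3]
gripper_width: -0.3
finger_force: 0.0
```

Run:
```python
from h import *
c=cap('wrist','w1.png'); s=robot.observe(); print(s['tool_pos'],s['force'],c['xyz'])
for n,q in zip('1234',[(490.1,91.2),(483.7,-114.7),(630,86.9),(623.6,-119)]):
  print(n,proj(c,(*q,43)))
for q in [(628.7,48.8),(624.7,-80.9),(489,53.1),(485,-76.5)]: print('slot',proj(c,(*q,43)))
```

```text
[ 483.60854769 -117.41792138   63.06743387] [-0.16217798  0.85336084  0.28802055] [ 551.89513881 -120.1752894   206.18208466]
1 (np.float64(-133.566943859422), np.float64(238.1341006440535))
2 (np.float64(249.19932781543721), np.float64(236.08426682910817))
3 (np.float64(-260.0850796436995), np.float64(-79.90992613896938))
4 (np.float64(246.8394002905086), np.float64(-65.09516454748749))
slot (np.float64(-158.4060596309655), np.float64(-74.55387290951214))
slot (np.float64(158.1941998839807), np.float64(-65.32366234052645))
slot (np.float64(-59.04291587985682), np.float64(237.39312159292416))
slot (np.float64(180.64992285998986), np.float64(236.06010791242522))
```

View pics/w1.png

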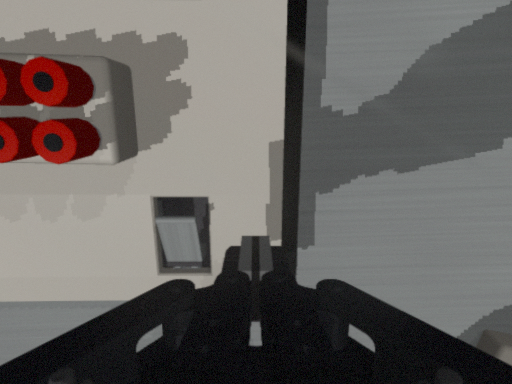

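The slot sits at pixel (182,235), and I predicted (181,236), so the pose fit holds. Next I'll press corner 2.

>>> step_arm(
  commands=[
    [0,-0.0025,0.008,0,0,0,0],
    [0,-0.0025,0.013,0,0,0,0],
    [0,-0.0025,0.014,0,0,0,0],
    [0,-0.0025,0.015,0,0,0,0],
    [0,-0.0025,0.016,0,0,0,0],
    [0,-0.0025,0.017,0,0,0,0],
    [0,-0.0025,0.018,0,0,0,0],
    [0,-0.0025,0.018,0,0,0,0],
    [0,-0.0025,0.018,0,0,0,0],
    [0,-0.0025,0.018,0,0,0,0],
  ],
)

```text
t: 2.65
tool_pos: [482.8, -114.3, 43.5]
eef_rot: [[0.999, -0.032, 0.0], [-0.032, -0.999, 0.0], [0.0, -0.0, -1.0]]
force: [-0.0, 0.2, -0.9]
gripper_width: -0.1
finger_force: 0.0
```

>>> step_arm(
  commands=[
    [0,0,0.0005,0,0,0,0],
    [0,0,0.001,0,0,0,0],
    [0,0,0.0015,0,0,0,0],
    [0,0,0.002,0,0,0,0],
    [0,0,0.0025,0,0,0,0],
    [0,0,0.003,0,0,0,0],
    [0,0,0.003,0,0,0,0],
    [0,0,0.003,0,0,0,0],
    [0,0,0.003,0,0,0,0],
    [0,0,0.003,0,0,0,0],
  ],
)

```text
t: 3.48
tool_pos: [483.0, -114.3, 42.9]
eef_rot: [[0.999, -0.032, 0.002], [-0.032, -1.0, -0.0], [0.002, 0.0, -1.0]]
force: [-8.6, 1.2, 19.4]
gripper_width: 0.1
finger_force: 10.3
```

>>> step_arm(
  commands=[
    [0,0,-0.01,0,0,0,0],
    [0.02,0,-0.02,0,0,0,0],
    [0.06,0,-0.02,0,0,0,0],
    [0.1,0,-0.02,0,0,0,0],
    [0.13,0,-0.02,0,0,0,0],
    [0.14,0,-0.02,0,0,0,0],
    [0.14,0,-0.02,0,0,0,0],
    [0.14,0,-0.015,0,0,0,0],
    [0.14,0,-0.01,0,0,0,0],
    [0.14,0,-0.006,0,0,0,0],
  ],
)

```text
t: 4.32
tool_pos: [621.3, -118.7, 45.7]
eef_rot: [[0.999, -0.032, -0.001], [-0.032, -0.999, 0.0], [-0.001, -0.0, -1.0]]
force: [-0.3, 0.1, -0.2]
gripper_width: 0.0
finger_force: 0.0
```

>>> step_arm(
  commands=[
    [0,0,0.001,0,0,0,0],
    [0,0,0.002,0,0,0,0],
    [0,0,0.003,0,0,0,0],
    [0,0,0.004,0,0,0,0],
    [0,0,0.005,0,0,0,0],
    [0,0,0.006,0,0,0,0],
    [0,0,0.006,0,0,0,0],
    [0,0,0.006,0,0,0,0],
    [0,0,0.006,0,0,0,0],
    [0,0,0.006,0,0,0,0],
  ],
)

```text
t: 5.15
tool_pos: [622.5, -118.8, 43.0]
eef_rot: [[0.999, -0.032, 0.002], [-0.032, -0.999, -0.0], [0.002, 0.0, -1.0]]
force: [-6.8, 0.6, 14.4]
gripper_width: -0.1
finger_force: 7.1
```

>>> step_arm(
  commands=[
    [0,0,-0.03,0,0,0,0],
    [0,-0.01,-0.06,0,0,0,0],
    [0,-0.05,-0.06,0,0,0,0],
    [0,-0.09,-0.06,0,0,0,0],
    [0,-0.13,-0.06,0,0,0,0],
    [0,-0.17,-0.06,0,0,0,0],
    [0,-0.2,-0.06,0,0,0,0],
    [0.001,-0.206,-0.05,0,0,0,0],
    [0.001,-0.206,-0.03,0,0,0,0],
    [0.001,-0.206,-0.01,0,0,0,0],
  ],
)

```text
t: 5.98
tool_pos: [633.2, 29.2, 60.3]
eef_rot: [[0.999, 0.034, 0.001], [0.034, -0.999, 0.029], [0.001, -0.029, -1.0]]
force: [-0.1, -0.4, -0.1]
gripper_width: -0.1
finger_force: 0.0
```

>>> step_arm(
  commands=[
    [0,0,0.004,0,0,0,0],
    [0,0,0.005,0,0,0,0],
    [0,0,0.006,0,0,0,0],
    [0,0,0.007,0,0,0,0],
    [0,0,0.008,0,0,0,0],
    [0,0,0.009,0,0,0,0],
    [0,0,0.01,0,0,0,0],
    [0,0,0.01,0,0,0,0],
    [0,0,0.01,0,0,0,0],
    [0,0,0.01,0,0,0,0],
  ],
)

```text
t: 6.82
tool_pos: [632.0, 30.3, 50.3]
eef_rot: [[0.999, 0.035, -0.002], [0.035, -0.999, 0.029], [-0.001, -0.029, -1.0]]
force: [-0.6, 0.5, 0.2]
gripper_width: 0.1
finger_force: 0.0
```

Run:
```python
from h import *
s=robot.observe(); print(np.round(s['qpos'],3),np.round(s['qvel'],3),s['tool_pos'],s['force'])
```

```text
[ 0.034  0.381 -0.111  1.08   0.029  3.141] [ 0.     0.    -0.001 -0.001 -0.002 -0.001] [631.96711402  30.33815452  50.30429259] [-0.61051349  0.47280934  0.17169007]
```

Joint 6 reached its limit, which tilted the hand. I'll raise it, level it and use a yaw of about +14°.

>>> step_arm(
  commands=[
    [0,0,-0.02,0,0,0,0],
    [0,0,-0.04,-0.8,0,-4,0],
    [0,0,-0.05,-1.7,0,-8,0],
    [0,0,-0.05,-1.7,0,-12,0],
    [0,0,-0.05,-1.7,0,-12,0],
    [0,0,-0.05,-1.7,0,-12,0],
    [0,0,-0.05,-1.7,0,-12,0],
    [0,0,-0.05,-1.7,0,-12,0],
    [0,0,-0.05,-1.7,0,-12,0],
    [0,0,-0.05,-1.7,0,-12,0],
  ],
)

```text
t: 7.65
tool_pos: [631.9, 28.8, 99.7]
eef_rot: [[0.97, 0.241, 0.001], [0.241, -0.97, -0.0], [0.001, 0.001, -1.0]]
force: [0.4, 0.1, -0.1]
gripper_width: 0.2
finger_force: 0.0
```

>>> step_arm(
  commands=[
    [0.005,-0.025,0,0,0,0,0],
    [0.011,-0.05,0,0,0,0,0],
    [0.012,-0.057,0,0,0,0,0],
    [0.012,-0.057,0,0,0,0,0],
    [0.012,-0.057,0.02,0,0,0,0],
    [0.012,-0.057,0.035,0,0,0,0],
    [0.012,-0.057,0.048,0,0,0,0],
    [0.012,-0.057,0.05,0,0,0,0],
    [0.012,-0.057,0.052,0,0,0,0],
    [0.012,-0.057,0.053,0,0,0,0],
  ],
)

```text
t: 8.48
tool_pos: [630.3, 86.4, 47.5]
eef_rot: [[0.97, 0.241, 0.003], [0.241, -0.97, -0.0], [0.002, 0.001, -1.0]]
force: [0.5, -0.6, 0.1]
gripper_width: -0.0
finger_force: 0.0
```

>>> step_arm(
  commands=[
    [0,0,0.001,0,0,0,0],
    [0,0,0.002,0,0,0,0],
    [0,0,0.003,0,0,0,0],
    [0,0,0.004,0,0,0,0],
    [0,0,0.005,0,0,0,0],
    [0,0,0.006,0,0,0,0],
    [0,0,0.006,0,0,0,0],
    [0,0,0.006,0,0,0,0],
    [0,0,0.006,0,0,0,0],
    [0,0,0.006,0,0,0,0],
  ],
)

```text
t: 9.32
tool_pos: [630.4, 87.1, 41.6]
eef_rot: [[0.97, 0.242, 0.003], [0.242, -0.97, -0.0], [0.003, 0.001, -1.0]]
force: [-0.2, 0.0, 5.1]
gripper_width: -0.1
finger_force: 2.2
```

>>> step_arm(
  commands=[
    [0,0,0.001,0,0,0,0],
    [0,0,0.002,0,0,0,0],
    [0,0,0.003,0,0,0,0],
    [0,0,0.0035,0,0,0,0],
    [0,0,0.004,0,0,0,0],
    [0,0,0.004,0,0,0,0],
    [0,0,0.004,0,0,0,0],
    [0,0,0.004,0,0,0,0],
    [0,0,0.004,0,0,0,0],
    [0,0,0.004,0,0,0,0],
  ],
)

```text
t: 10.15
tool_pos: [630.5, 87.2, 38.0]
eef_rot: [[0.97, 0.242, 0.003], [0.242, -0.97, 0.0], [0.003, 0.001, -1.0]]
force: [-1.7, 0.6, 7.3]
gripper_width: -0.1
finger_force: 4.2
```

Corner 3 gives: it sank about 5 mm at 7 N. Next is the leaf, pressed at (636.7, 48.5).

>>> step_arm(
  commands=[
    [0,0,-0.015,0,0,0,0],
    [0,0,-0.035,0,0,0,0],
    [0,0.01,-0.045,0,0,3,0],
    [-0.003,0.03,-0.045,0,0,6,0],
    [-0.0035,0.039,-0.045,0,0,8,0],
    [-0.0035,0.039,-0.045,0,0,8,0],
    [-0.0035,0.039,-0.045,0,0,8,0],
    [-0.0035,0.039,-0.045,0,0,8,0],
    [-0.0035,0.039,-0.045,0,0,8,0],
    [-0.0035,0.039,-0.045,0,0,8,0],
  ],
)

```text
t: 10.98
tool_pos: [635.7, 49.0, 81.7]
eef_rot: [[0.994, 0.106, 0.001], [0.106, -0.994, -0.0], [0.001, 0.0, -1.0]]
force: [0.6, 0.4, 0.1]
gripper_width: -0.0
finger_force: 0.0
```

Run:
```python
from h import *
s=robot.observe(); print(s['tool_pos'],s['force'],s['qpos'])
c=cap('wrist','w2.png'); print(proj(c,(636.7,48.5,43)),proj(c,(628.7,48.8,43)),proj(c,s['tool_pos']))
```

```text
[635.68426644  48.98325911  81.69400318] [0.59031416 0.39557437 0.08503396] [ 7.70491467e-02  3.71558251e-01 -5.29027919e-02  1.14495082e+00
 -3.13194026e-04  3.11285543e+00]
(np.float64(255.37846145375846), np.float64(222.4782733201043)) (np.float64(253.53654751356683), np.float64(234.48937544425644)) (np.float64(254.25122254036603), np.float64(251.5614757966631))
```

View pics/w2.png

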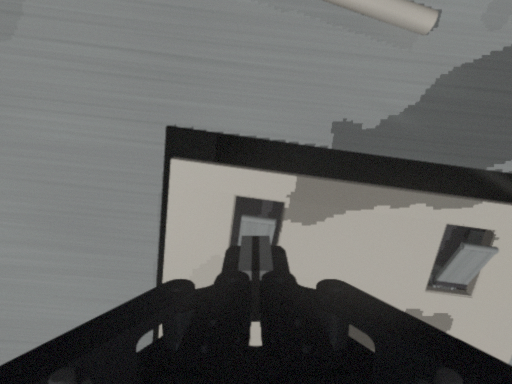

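>>> step_arm(
  commands=[
    [0.001,0.001,0.01,0,0,0,0],
    [0.001,0.001,0.02,0,0,0,0],
    [0.001,0.001,0.025,0,0,0,0],
    [0.001,0.001,0.028,0,0,0,0],
    [0.001,0.001,0.03,0,0,0,0],
    [0.001,0.001,0.032,0,0,0,0],
    [0.001,0.001,0.034,0,0,0,0],
    [0.001,0.001,0.036,0,0,0,0],
    [0.001,0.001,0.038,0,0,0,0],
    [0.001,0.001,0.038,0,0,0,0],
  ],
)

```text
t: 11.87
tool_pos: [636.3, 47.4, 43.5]
eef_rot: [[0.995, 0.104, 0.0], [0.104, -0.995, -0.0], [0.0, 0.0, -1.0]]
force: [0.8, 0.5, 2.3]
gripper_width: -0.0
finger_force: 1.5
```

>>> step_arm(
  commands=[
    [0,0,0.001,0,0,0,0],
    [0,0,0.002,0,0,0,0],
    [0,0,0.003,0,0,0,0],
    [0,0,0.004,0,0,0,0],
    [0,0,0.004,0,0,0,0],
    [0,0,0.004,0,0,0,0],
    [0,0,0.004,0,0,0,0],
    [0,0,0.004,0,0,0,0],
    [0,0,0.004,0,0,0,0],
    [0,0,0.004,0,0,0,0],
  ],
)

```text
t: 12.7
tool_pos: [636.6, 47.4, 41.1]
eef_rot: [[0.995, 0.104, 0.002], [0.104, -0.995, -0.0], [0.002, 0.0, -1.0]]
force: [-2.6, -0.1, 10.6]
gripper_width: -0.2
finger_force: 5.6
```

>>> step_arm(
  commands=[
    [0,0,0.001,0,0,0,0],
    [0,0,0.002,0,0,0,0],
    [0,0,0.002,0,0,0,0],
    [0,0,0.002,0,0,0,0],
    [0,0,-0.005,0,0,0,0],
    [0,0,-0.02,0,0,0,0],
    [0,0,-0.05,0,0,0,0],
    [0,0,-0.08,0,0,0,0],
    [-0.04,0,-0.1,0,0,0,0],
    [-0.06,0,-0.12,0,0,0,0],
  ],
)

```text
t: 13.53
tool_pos: [575.2, 41.1, 159.4]
eef_rot: [[0.995, 0.104, -0.002], [0.104, -0.995, -0.0], [-0.002, 0.0, -1.0]]
force: [-0.7, 0.0, 0.2]
gripper_width: 0.2
finger_force: 0.0
```

Run:
```python
from h import *
s=robot.observe(); print(s['tool_pos'],s['force'])
c=cap('wrist','w3.png')
```

```text
[575.24468662  41.09903196 159.38719528] [-0.65263131  0.02404419  0.20338837]
```

View pics/w3.png

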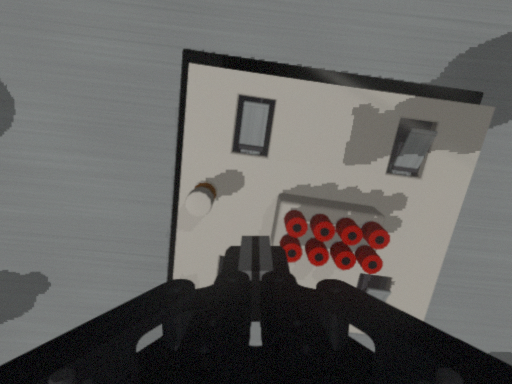

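The vial, rack and plate are all standing as before. The leaf at (253,126) looks flat, so I'll check it in a close crop.

Run:
```python
from h import *
c=np.load('pics/w3.png.npy',allow_pickle=True).item(); im=c['pixels']
R=np.array([[.9995,.0309],[-.0309,.9995]]);o=np.array([556.85,-13.87])
k=8;cr=cv2.resize(im[85:165,215:295],None,fx=7,fy=7,interpolation=cv2.INTER_CUBIC)
for b,col in((0,(0,255,0)),(.1,(255,255,0)),(.36,(0,0,255)),(.45,(255,0,255))):
  a=.4538-b
  for y in(55,75):
    p=o+R@(53+34*np.cos(a),y); u,v=proj(c,(*p,43+34*np.sin(a))); cv2.circle(cr,(int((u-215+.5)*7),int((v-85+.5)*7)),4,col,-1)
cv2.imwrite('pics/c3.png',cr)
```

```text
(no output)
```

View pics/c3.png

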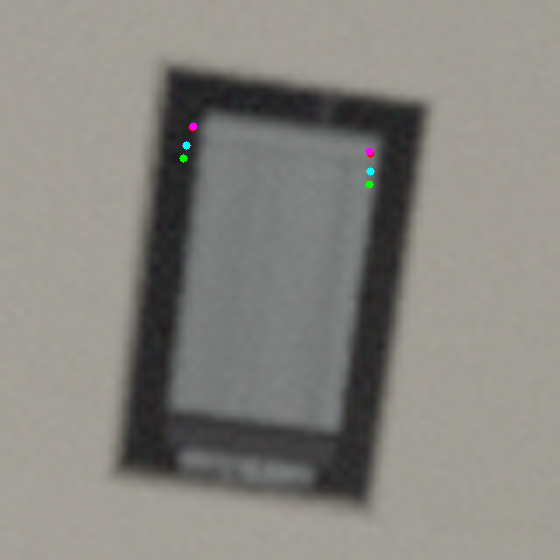

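The leaf is only about 3% wider at its tip than at its base, and the slot narrows by the same amount, so the leaf is flat. Handing in.

```bash
python3 -c "
from rig import robot
print(robot.hand_in())"
```

```text
the job is handed in; nothing more can be done
None
```

The rocking corner was corner 3 (+x +y), which sank about 5 mm under 7 N; I pressed its shim leaf flat, withdrew the hand and handed the job in, but the hand-in returned no verdict.

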